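# Set the range dial and run the sample sled through the covered track

## Task

Set up the tester for the next sample: first turn the range dial clockwise until the number 4 stands centred in its window. Then pick up the square-based sled from the foam sheet, set it on the fixture's open loading shelf and slide it, always upright, through the Z-shaped covered track, fully home against the end stop, and let go of it there. Do not disturb the spare holder, disc stack, bottle, jar, screwdriver, can, weight or cup.

Things in the scene. Friction and masses are not known exactly. Their poses are not given: they have to be found in the camera images.
- fixture: Test fixture fixed to the table: low box with a Z-shaped covered track. Origin: at table height, on the middle of the track's cross leg; x runs from the open mouth towards the end stop, y left, z up. Track floor 8 mm above the table. Box spans x -60 to +100, y -75 to +75 mm; a steel pillar with a cap 24 mm wide stands at x 75, y -50, top 83 mm above the table.
- sled: Sample sled (loose, 0.1 to 0.21 kg): square aluminium base 44 x 44 x 12 mm, a white ceramic disc on it (top at 14.5 mm), and an upright grey square post 14 x 14 mm in its centre, sides parallel to the base's, top at 78 mm. Origin: centre of its underside; x, y parallel to its sides, z up. Starts on the foam sheet at any yaw; any quarter turn fits the track.
- apron (a point): Point on the floor (8 mm up) of the open loading shelf, on the track's centre line: fixture x -115, y -30 mm. The shelf, without cover or walls, spans fixture x -140 to -85, y -75 to +10 mm; then flared guide walls lead to the mouth at x -60 mm, where walls and cover begin.
- corner1 (a point): First corner of the track's centre line, on the floor: fixture x 0, y -30 mm. The track is 50 mm wide between 18 mm high walls; its centre line runs from the shelf along y = -30 to here, sideways (to +y) to corner2, then along y = +30 to home.
- corner2 (a point): Second corner, on the floor: fixture x 0, y +30 mm. Over the track lies a white cover, underside 26 and top 31 mm above the table, with a 22 mm wide open slot along the centre line: the sled's base goes beneath the cover while its post stands up through the slot.
- home (a point): Where the sled's origin lies when its base touches the end stop: on the floor at fixture x +66, y +30 mm. The stop's face is at x +88 mm; the slot in the cover ends at x +79 mm.
- foam: White foam sheet fixed on the table, 180 x 160 mm, 4 mm thick, on the other side of the fixture from the dial box; the sled, spare holder and disc stack stand on it. Origin: centre of its underside.
- dialbox: Range dial box, fixed to the table, 120 (x) x 110 (y) mm, top 42 mm above the table. Origin: centre of its underside, on the dial's axis; its x points from the window to the knob. A dark-framed window 20 (x) x 24 (y) mm in the top, centred at x = -36 mm, shows one number of a white disc carrying 0 to 9, upright for someone looking along +x.
- dial (a joint): Turn of the dial, rad: 0 with the number 0 centred in the window, growing as the knob is turned clockwise seen from above; number n is centred at n x 0.6283 rad (4 at 2.513). No detents; friction 0.04 N m keeps it where it is left. Stops at -0.2 and 5.85. It starts between 0 and 1.6 rad.
- dial_grip (a point): Point to grip on the knob, on the dial's axis, 67 mm above the table. The knob is a black bar 46 mm long, 12 mm wide, from 44 to 78 mm above the table; this point turns with it and its x runs along the bar, which at joint 0 is the box's x.
- round_holder: spare holder: round aluminium base 52 mm across and 12 mm thick, with a round post 16 mm across, top at 78 mm; stands on the foam sheet. Origin: centre of its underside. Bystander.
- disc_stack: stack of white ceramic discs 30 mm across, 25 mm tall, on the foam sheet. Origin: centre of its underside. Bystander.
- bottle: white bottle 40 mm across, 95 mm tall, standing just behind (beyond the stop end of) the fixture. Origin: centre of its underside. Bystander.
- jar: amber jar with black cap, 36 mm across, 75 mm tall, standing on the table to the left of the fixture's loading shelf. Origin: centre of its underside. Bystander.
- screwdriver: screwdriver about 150 mm long lying crosswise on the table at the back right; origin about half way along it. Bystander.
- can: small aluminium can 32 mm across, 90 mm tall, just beyond the foam sheet. Origin: centre of its underside. Bystander.
- weight: steel weight 38 mm across, 58 mm tall, on the robot's side of the dial box. Origin: centre of its underside. Bystander.
- cup: steel cup 60 mm across, 70 mm tall, at the back left. Origin: centre of its underside. Bystander.

How it is judged (in metres and radians):
On the way, in this order (a step that is already met when the one before it is completed fails the run):
1. the number 4 is centred in the dial's window (value of joint dial between 2.38327 and 2.64327 rad), for 0.3 s.
2. the sled has entered the covered track at its mouth, flat on or just above the floor (x of sled in the frame of fixture between -0.06 and 0.01 m and y of sled in the frame of fixture between -0.037 and -0.023 m and z of sled in the frame of fixture between 0.004 and 0.0135 m), for 0.1 s.
3. the sled is at the end stop (x of sled in the frame of fixture between 0.061 and 0.072 m and y of sled in the frame of fixture between 0.023 and 0.037 m and z of sled in the frame of fixture between 0.004 and 0.0135 m), for 0.2 s.
At the end, for the whole second after the job is handed in: The dial is within 0.13 rad (7 degrees) of the number 4 centred in the window, and the sled stands on the track floor beneath the cover in the last leg, upright and at rest, with no more than 5 mm between its base and the end stop (all of step 1 and all of step 3 and angle between sled's own z axis and vertical below 0.1 rad and linear speed of sled below 0.02 m/s); the robot touches nothing.
It fails at once if the sled is tipped more than 40 degrees (angle between sled's own z axis and vertical above 0.7 rad).
It fails at once if a bystander (spare holder, disc stack, bottle, jar, screwdriver, can, weight or cup) is moved more than 30 mm (distance of any of round_holder, disc_stack, bottle, jar, screwdriver, can, weight, cup from where it was at the start of the episode above 0.03 m).
It also fails if it takes over 62 s, if anything falls off the work surface, if the arm or the gripper's body presses on something with over 40 N, if the wrist force passes 120 N, or if a joint passes its speed limit or range.

## Robot

A 6-joint arm with a two-finger parallel gripper is mounted at the origin on the work surface. World frame = base frame: x ahead of the robot, y to its left, z up, the work surface at z = 0. Lengths are in mm, angles in rad, forces in N, time in s.
With the tool pointing down it reaches from about 275 to 825 mm from the base axis. Payload 4.9 kg.
Tool frame: the origin (TCP) lies between the finger pads; the fingertips stand 19 mm ahead of it and the grasp point (between the pads) is the TCP; z points along the fingers, y is the line along which they close (so a half turn about z gives the same grasp; the last joint's range is limited). The gripper opens to 85 mm and grips with 20 to 120 N. Pads are 22 mm wide; open, the fingers measure 114 mm over their backs; the gripper's body (76 mm by 85 mm) begins 54 mm behind the grasp point. The pads swing forward as they close: fully open they stand 13 mm farther back than shut.
Start: joints at [-1.413, 0.326, -0.193, 1.052, 0, 1.437], TCP at [158.234, -526.764, 250.281] pointing down, gripper open.
Joint ranges: [-2.65, 2.65], [-0.97, 1.79], [-1.3, 1.35], [-1.93, 2.1], [-1.47, 1.37], [-3.14, 3.14]. Speed limits (rad/s): [2.57, 2.57, 3.14, 3.14, 3.14, 3.14].

## Interface

Orientations are given as a unit quaternion [w, x, y, z].
In Python, from bench import observe, get_image, camera_params, hand_in, regions_of gives the robot as it stands.
- The arm moves only by the tool move_arm, never from a script. Its argument "motion" is a list of rows, each an object of numbers: "x", "y", "z": the shift along the tool's x, y, z in cm; "rx", "ry", "rz": the turn, a rotation vector about the tool's x, y, z in degrees; "gripper": the finger opening in cm, from 0 to 8.54. A call has 1 to 12 rows; each row shifts and turns the commanded pose from where the row before left it, along the tool's axes as they then stand; what a row does not reach is not made up. A row lasts 1/8 s, in which the tool goes at most 62.5 mm and 10.7 degrees, less where a joint would pass 70% of its speed; a pose out of reach is approached as far as the arm can. A call with a gripper value outside its range is refused whole. The fingers move at their own pace and stop on an object; "grip_force" is the grip in N (left out, the last holds). Time passes only in rows, so rows that do not move let the fingers close. It gives the time, the measured TCP pose, the force, the opening and the grip force at its end, in the units of the state.
- observe(): the state, without advancing time (a new reading comes with each control period).
- get_image(name): name is "scene" or "top" or "wrist"; returns the picture (480x640x3 uint8, red, green, blue); there is no depth.
- camera_params(name): a dict with "K" (3x3 intrinsics, pixels), "rvec" (rotation vector, rad) and "tvec" (3), from world to camera coordinates, as OpenCV has them. Camera axes: x right, y down, z forward; pixel columns grow to the right and rows downward; lengths in mm; the calibration is good to about 2 mm. A picture is of the moment at which its call begins: read the wrist's pose just before it. camera_params takes no time and is no camera call; for the wrist camera it gives the pose at the moment of the call.
- hand_in(): hands the job in; it is judged then, once.
Trained networks look in the newest picture that a camera, given by its name, has taken for a name from the list of things; names that differ only in an ending like _2 or _b are one class to them, and where a whole thing is asked for, a point or a joint stands for the part that bears it (a point fixed in the world has none). Each returns a list of dicts, best first, with "confidence" (0 to 1); they miss things now and then, are a little off and sometimes report something else, mostly with a low value. They report only what shows in the picture. A call takes as long as a camera call.
- regions_of(camera, thing): "region" (480x640 bool, what is visible of it) and "pixel" ([row, column] in pixels, amid what is visible of it).
The state is a dict: "time": time; "joint_positions": joint angles; "qvel": joint speeds; "joint_torque": joint torques, N m; "eef_pos": TCP position; "orientation": TCP orientation; "contact_force": force on the tool from outside, world axes, zero at the start; "torque": the same for the moment, N m; "finger_gap": finger opening in mm; "gripper_force": force on a finger pad.
Only numpy, scipy, OpenCV 4.12 (cv2) and the standard library are available. Lean on these libraries where they do the work, as an engineer would, in place of code of your own. Each camera call takes 0.05 s, during which the arm holds its last target. There are 200 camera calls.

## Working session

There is one attempt and no reset: what is moved stays moved. The work goes in short steps, Python scripts to look and compute and a tool call to move; the robot and the scene stay as the last step left them, time stands still between calls to the robot, and variables do not carry over. Pictures are saved under pics/ and viewed, at most 10 in all, crops included, and the job is handed in when it is done.

Besides the shell and the picture viewer there is one more tool, called after "Call:" as name(argument=value, ...), one argument or row to a line, values as JSON. move_arm: Moves the arm, as the interface text tells. Its arguments: {"type":"object","properties":{"motion":{"type":"array","items":{"type":"object","properties":{"x":{"type":"number"},"y":{"type":"number"},"z":{"type":"number"},"rx":{"type":"number"},"ry":{"type":"number"},"rz":{"type":"number"},"gripper":{"type":"number"}}}},"grip_force":{"type":"number"}},"required":["motion"]}

```bash
ls; mkdir -p pics; python3 - <<'E'
from bench import *
import cv2,numpy as np
s=observe(); print(s)
for n in ["top","scene"]:
    im=get_image(n); cv2.imwrite(f"pics/{n}0.png",im[:,:,::-1])
    print(n,{k:np.round(v,3).tolist() for k,v in camera_params(n).items()})
    for t in ["fixture","sled","foam","dialbox","dial","round_holder","disc_stack"]:
        r=regions_of(n,t)
        for d in r[:2]: print(n,t,round(d["confidence"],2),np.round(d["pixel"],1).tolist(),int(d["region"].sum()), np.round(cv2.minAreaRect(np.argwhere(d["region"])[:,::-1].astype(np.float32))[0],1))
        if r: np.save(f"pics/{n}_{t}.npy",r[0]["region"])
E
```

```text
pics
{'time': 0.0, 'joint_positions': array([-1.41320883e+00,  3.26943347e-01, -1.93588971e-01,  1.05201416e+00,
       -7.84084994e-06,  1.43659021e+00]), 'qvel': array([ 0.0003789 , -0.00065614,  0.00056137,  0.0008207 , -0.0007769 ,
        0.000495  ]), 'joint_torque': array([-1.15916930e-03, -4.43393826e+01,  2.62440509e+01,  1.55819475e-02,
       -1.76462813e-04,  3.21851239e-06]), 'eef_pos': array([ 158.13604186, -526.193768  ,  249.50017833]), 'orientation': array([-8.74969349e-04,  9.89375547e-01,  1.45379714e-01, -1.41501505e-05]), 'contact_force': array([ 0.09782408, -0.54869401,  0.39186834]), 'torque': array([-0.07893941, -0.02520447, -0.07062369]), 'gripper_force': 0.0, 'finger_gap': 85.74960835271632}
top {'K': [[465.792, 0.0, 325.821], [0.0, 465.792, 233.444], [0.0, 0.0, 1.0]], 'rvec': [2.124, -2.161, 0.168], 'tvec': [-2.318, 554.461, 854.559]}
top fixture 0.72 [224.6, 308.3] 8063 [304.4 230.6]
top sled 0.76 [278.3, 138.5] 631 [137.  281.5]
top foam 0.61 [282.6, 157.1] 5942 [158.9 285.2]
top dialbox 0.91 [262.1, 480.8] 3923 [482.4 262.3]
top dialbox 0.63 [261.9, 178.3] 216 [176.5 261.9]
top dial 0.87 [265.7, 483.7] 434 [485.2 265.2]
top round_holder 0.73 [265.6, 483.9] 399 [485.1 265.9]
top round_holder 0.56 [306.9, 181.4] 620 [180.  308.5]
top disc_stack 0.66 [261.7, 178.1] 226 [176.5 262.5]
scene {'K': [[579.163, 0.0, 325.087], [0.0, 579.163, 249.361], [0.0, 0.0, 1.0]], 'rvec': [1.042, 2.204, -1.188], 'tvec': [344.483, -171.82, 1665.486]}
scene fixture 0.71 [280.6, 322.0] 4740 [321.  283.8]
scene sled 0.77 [316.2, 490.3] 624 [489.  308.3]
scene sled 0.43 [277.9, 261.5] 509 [261.3 276.8]
scene foam 0.79 [313.5, 476.8] 3007 [471.5 314. ]
scene dialbox 0.83 [213.3, 240.9] 1760 [244.5 210.4]
scene dial 0.73 [319.0, 443.4] 736 [445.1 320.9]
scene dial 0.7 [199.5, 247.9] 267 [245.1 199.1]
scene round_holder 0.95 [288.5, 464.0] 534 [468.9 282.9]
scene round_holder 0.42 [255.3, 168.5] 471 [179.1 251.2]
```

```bash
python3 - <<'E'
import cv2
im=cv2.imread("pics/top0.png")
cv2.imwrite("pics/top0c.png",cv2.resize(im[120:360,60:600],None,fx=1.48,fy=1.48,interpolation=cv2.INTER_CUBIC))
E
```

```text
(no output)
```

View pics/top0.png

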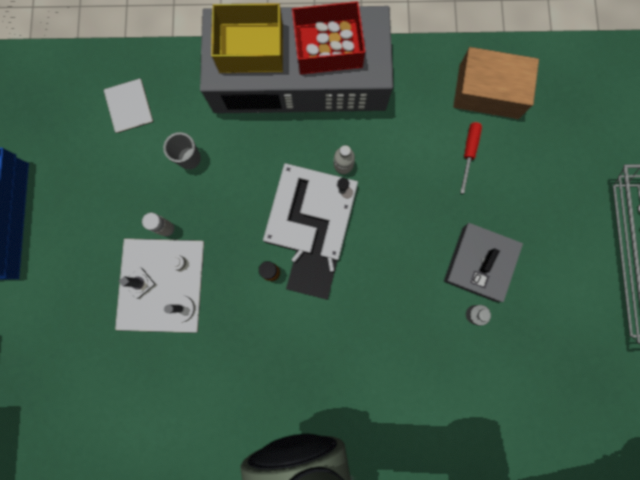

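The picture shows the fixture at about (310,212) with its shelf below, the dial box at (485,262) with its window at (481,278), and the sled on the foam at (138,283). The spare holder is at (180,308).

```bash
cat > h.py <<'E'
from bench import *
import cv2,numpy as np
from scipy.spatial.transform import Rotation as R
def cam(n):
    c=camera_params(n); return np.array(c["K"],float),np.array(c["rvec"],float),np.array(c["tvec"],float)
def back(px,z,c):  # px (u,v) -> world on plane z
    K,r,t=c; Rm=cv2.Rodrigues(r)[0]; o=-Rm.T@t
    px=np.atleast_2d(px).astype(float); d=(np.c_[px,np.ones(len(px))]@np.linalg.inv(K).T)@Rm
    return o+d*((z-o[2])/d[:,2])[:,None]
def proj(P,c): return cv2.projectPoints(np.atleast_2d(P).astype(float),c[1],c[2],c[0],None)[0][:,0]
def pose():
    s=observe(); q=s["orientation"]; return s["eef_pos"],R.from_quat([q[1],q[2],q[3],q[0]])
def plan(target,yaw):
    """shift in tool axes (cm) and rz (deg) to TCP target, pointing down, tool x axis at world yaw(deg)"""
    p,r=pose(); a=r.as_matrix()
    cur=np.degrees(np.arctan2(a[1,0],a[0,0]))
    d=r.inv().apply(np.array(target)-p)/10
    # rz about tool z (down) => world yaw decreases
    print("tool shift cm",d.round(2),"rz",round(-((yaw-cur+90)%180-90),1),"curyaw",round(cur,1),"tilt",(a[:,2]).round(3))
E
python3 - <<'E'
from h import *
c=cam("top")
for n,px,z in [("fix",[(285,166),(357,180),(336,258),(264,243)],31),("dialbox",[(467,225),(522,243),(503,300),(448,281)],42),("knob",[(492,250),(484,270)],78),("win",[(481,278)],42),("sledpost",[(124,283)],78),("sledbase",[(138,284)],12),("rh",[(166,308)],78),("foam",[(124,239),(204,240),(198,332),(116,330)],4),("weight",[(480,312)],58),("jar",[(268,270)],75),("bottle",[(346,151)],95),("can",[(151,221)],90),("disc",[(180,262)],25)]:
    w=back(px,z,c); print(n,w[:,:2].round(0).tolist())
    if len(w)==4: print("  mean",w.mean(0).round(1), [round(float(np.degrees(np.arctan2(*(w[i]-w[(i+1)%4])[[1,0]]))),1) for i in range(4)])
print(pose()[1].as_matrix().round(3))
E
```

```text
fix [[694.0, 67.0], [663.0, -76.0], [508.0, -31.0], [539.0, 109.0]]
  mean [600.8  17.3  31. ] [77.7, -16.2, -102.8, 165.0]
dialbox [[566.0, -285.0], [529.0, -389.0], [422.0, -344.0], [459.0, -242.0]]
  mean [ 494.1 -315.    42. ] [70.4, -22.6, -110.2, 158.2]
knob [[513.0, -317.0], [476.0, -300.0]]
win [[464.0, -305.0]]
sledpost [[464.0, 357.0]]
sledbase [[465.0, 358.0]]
rh [[418.0, 279.0]]
foam [[556.0, 393.0], [551.0, 232.0], [371.0, 240.0], [377.0, 400.0]]
  mean [463.7 316.1   4. ] [88.3, -2.4, -92.4, 177.8]
weight [[400.0, -294.0]]
jar [[483.0, 95.0]]
bottle [[701.0, -52.0]]
can [[576.0, 308.0]]
disc [[506.0, 273.0]]
[[ 0.958  0.288  0.   ]
 [ 0.288 -0.958  0.   ]
 [ 0.    -0.    -1.   ]]
```

View pics/top0c.png

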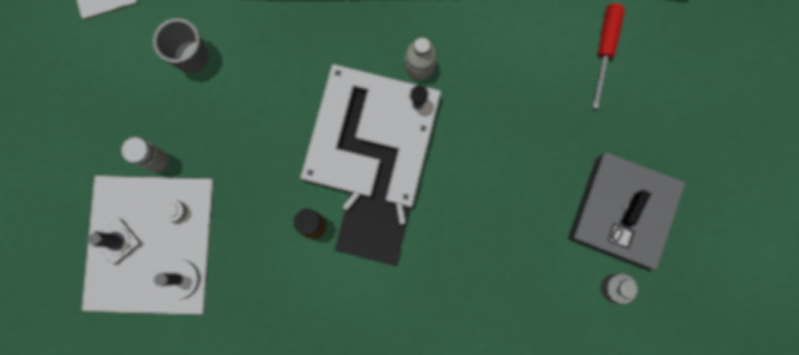

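The close crop confirms the layout: the knob bar lies nearly along the box's x axis, close to yaw −25°, and the digit in the window can't be read yet. I'll move above the dial.

Call:
move_arm(
  motion=[
    {"x": 4.8, "y": -1.3},
    {"x": 4.8, "y": -1.3},
    {"x": 4.8, "y": -1.3},
    {"x": 4.8, "y": -1.3},
    {"x": 4.8, "y": -1.3},
    {"x": 4.8, "y": -1.3},
    {"x": 4.8, "y": -1.3},
    {"x": 4.8, "y": -1.3},
    {"rz": -10.5},
    {"rz": -10.5},
    {"rz": -10.5},
    {"rz": -10.5},
  ],
)

```text
invalid input
```

Call:
move_arm(
  motion=[
    {"rz": -10.5},
    {"rz": -10.5},
    {"rz": -10.5},
    {"rz": -10.5},
    {"rz": -10.5},
    {"rz": -10.5},
    {"rz": -10.5},
    {"rz": -10.5},
    {"rz": -10.5},
    {},
  ],
)

```text
invalid input
```

```bash
python3 - <<'E'
from h import *
print(pose()[0],observe()["joint_positions"].round(3))
plan([494,-315,250],155)
im=get_image("wrist"); c=cam("wrist"); cv2.imwrite("pics/w1.png",im[:,:,::-1])
np.savez("pics/w1c.npz",*c)
Rm=cv2.Rodrigues(c[1])[0]; print("cam",(-Rm.T@c[2]).round(1),"axis",Rm[2].round(3))
for t in ["dial","dialbox"]:
    for d in regions_of("wrist",t)[:2]:
        r=cv2.minAreaRect(np.argwhere(d["region"])[:,::-1].astype(np.float32)); b=cv2.boxPoints(r)
        print(t,d["confidence"],r, back(b,78 if t=="dial" else 42,c)[:,:2].round(1).tolist())
E
```

```text
[ 158.2349913  -526.75187414  250.28910563] [-1.413  0.326 -0.193  1.052  0.     1.437]
tool shift cm [ 3.825e+01 -1.062e+01  3.000e-02] rz 41.7 curyaw 16.7 tilt [ 0.  0. -1.]
cam [ 230.1 -504.4  373.1] axis [-0.282 -0.084 -0.956]
```

View pics/w1.png

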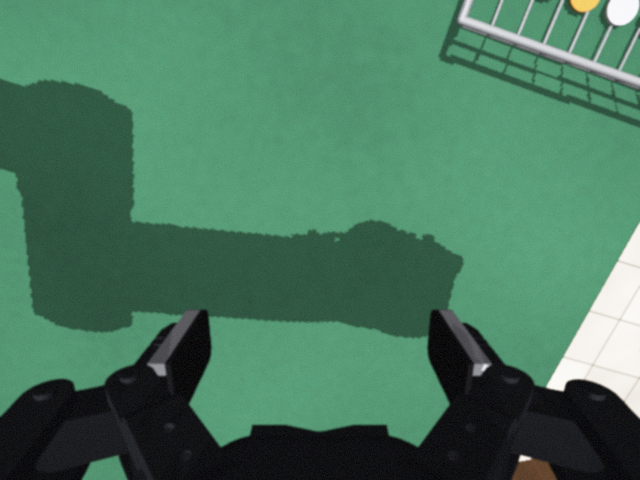

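The move was refused, so this picture shows only the table, the arm's shadow and the fingertips at about (185,345) and (455,345). I'll retry with every field filled in.

Call:
move_arm(
  motion=[
    {"x": 4.8, "y": -1.3, "z": 0, "rx": 0, "ry": 0, "rz": 0, "gripper": 8.5},
    {"x": 4.8, "y": -1.3, "z": 0, "rx": 0, "ry": 0, "rz": 0, "gripper": 8.5},
    {"x": 4.8, "y": -1.3, "z": 0, "rx": 0, "ry": 0, "rz": 0, "gripper": 8.5},
    {"x": 4.8, "y": -1.3, "z": 0, "rx": 0, "ry": 0, "rz": 0, "gripper": 8.5},
    {"x": 4.8, "y": -1.3, "z": 0, "rx": 0, "ry": 0, "rz": 0, "gripper": 8.5},
    {"x": 4.8, "y": -1.3, "z": 0, "rx": 0, "ry": 0, "rz": 0, "gripper": 8.5},
    {"x": 4.8, "y": -1.3, "z": 0, "rx": 0, "ry": 0, "rz": 0, "gripper": 8.5},
    {"x": 4.8, "y": -1.3, "z": 0, "rx": 0, "ry": 0, "rz": 0, "gripper": 8.5},
  ],
  grip_force=40,
)

```text
time: 1.95
eef_pos: [497.4, -315.7, 250.4]
orientation: [0.0, 0.989, 0.145, 0.0]
contact_force: [0.4, 0.0, -0.3]
finger_gap: 84.8
gripper_force: 0.0
```

Call:
move_arm(
  motion=[
    {"rz": -10.5},
    {"rz": -10.5},
    {"rz": -10.5},
    {"rz": -10.5},
    {"rz": -10.5},
    {"rz": -10.5},
    {"rz": -10.5},
    {"rz": -10.5},
    {"rz": -10.5},
    {"rz": -10.5},
    {"rz": -10.5},
    {"rz": -10.5},
  ],
  grip_force=40,
)

```text
invalid input
```

```bash
python3 - <<'E'
from h import *
print(pose()[0],observe()["joint_positions"].round(3))
plan([494,-315,250],155)
im=get_image("wrist"); c=cam("wrist"); cv2.imwrite("pics/w2.png",im[:,:,::-1])
np.savez("pics/w2c.npz",*c)
for t in ["dial","dialbox"]:
    for d in regions_of("wrist",t)[:2]:
        r=cv2.minAreaRect(np.argwhere(d["region"])[:,::-1].astype(np.float32)); b=cv2.boxPoints(r)
        print(t,d["confidence"],r, back(b,78 if t=="dial" else 42,c)[:,:2].round(1).tolist())
E
```

```text
[ 497.44028503 -315.74973688  250.40608043] [-0.691  0.399 -0.085  1.086 -0.     2.159]
tool shift cm [-0.31 -0.17  0.04] rz 41.7 curyaw 16.7 tilt [ 0. -0. -1.]
dial 0.83 ((309.6492919921875, 226.03152465820312), (25.281375885009766, 71.29034423828125), 42.87890625) [[477.7, -281.7], [530.8, -307.2], [521.9, -325.5], [467.7, -300.4]]
dialbox 0.7 ((316.98785400390625, 213.8902587890625), (124.7828369140625, 133.528564453125), 38.65980911254883) [[468.0, -233.1], [577.4, -280.2], [539.2, -382.8], [419.2, -341.7]]
```

View pics/w2.png

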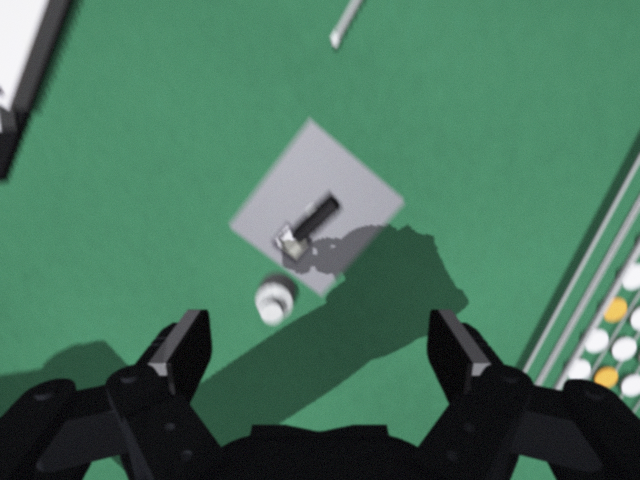

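Every row needs all of its fields. The picture shows the box corners at about (310,118), (404,202), (322,298) and (230,225), the knob from (300,238) to (338,198), the window at (292,242) and the weight at (272,305). I'll turn the tool onto the knob's line and come lower.

Call:
move_arm(
  motion=[
    {"x": 0, "y": 0, "z": 0, "rx": 0, "ry": 0, "rz": -10.5, "gripper": 8.5},
    {"x": 0, "y": 0, "z": 0, "rx": 0, "ry": 0, "rz": -10.5, "gripper": 8.5},
    {"x": 0, "y": 0, "z": 0, "rx": 0, "ry": 0, "rz": -10.5, "gripper": 8.5},
    {"x": 0, "y": 0, "z": 0, "rx": 0, "ry": 0, "rz": -10.5, "gripper": 8.5},
    {"x": 0, "y": 0, "z": 0, "rx": 0, "ry": 0, "rz": -10.5, "gripper": 8.5},
    {"x": 0, "y": 0, "z": 0, "rx": 0, "ry": 0, "rz": -10.5, "gripper": 8.5},
    {"x": 0, "y": 0, "z": 0, "rx": 0, "ry": 0, "rz": -10.5, "gripper": 8.5},
    {"x": 0, "y": 0, "z": 0, "rx": 0, "ry": 0, "rz": -10.5, "gripper": 8.5},
    {"x": 0, "y": 0, "z": 0, "rx": 0, "ry": 0, "rz": -10.5, "gripper": 8.5},
    {"x": 0, "y": 0, "z": 0, "rx": 0, "ry": 0, "rz": -10.5, "gripper": 8.5},
    {"x": 0, "y": 0, "z": 0, "rx": 0, "ry": 0, "rz": -10.5, "gripper": 8.5},
    {"x": 0, "y": 0, "z": 0, "rx": 0, "ry": 0, "rz": -10.5, "gripper": 8.5},
  ],
  grip_force=40,
)

```text
time: 3.6
eef_pos: [494.9, -317.6, 250.3]
orientation: [-0.0, 0.318, 0.948, -0.0]
contact_force: [-0.4, 0.1, -0.8]
finger_gap: 85.0
gripper_force: 0.0
```

Call:
move_arm(
  motion=[
    {"x": 0, "y": 0, "z": 2.5, "rx": 0, "ry": 0, "rz": -10.5, "gripper": 8.5},
    {"x": 0, "y": 0, "z": 2.5, "rx": 0, "ry": 0, "rz": -2, "gripper": 8.5},
    {"x": 0, "y": 0, "z": 2, "rx": 0, "ry": 0, "rz": 0, "gripper": 8.5},
    {"x": 0, "y": 0, "z": 0, "rx": 0, "ry": 0, "rz": 0, "gripper": 8.5},
  ],
)

```text
time: 4.1
eef_pos: [494.2, -316.6, 178.8]
orientation: [-0.002, 0.215, 0.977, 0.001]
contact_force: [0.5, 0.8, 1.5]
finger_gap: 85.5
gripper_force: 0.0
```

```bash
python3 - <<'E'
from h import *
print(pose()[0],observe()["joint_positions"].round(3))
plan([494,-315,67],155)
im=get_image("wrist"); c=cam("wrist"); cv2.imwrite("pics/w3.png",im[:,:,::-1])
np.savez("pics/w3c.npz",*c)
for t in ["dial","dialbox"]:
    for d in regions_of("wrist",t)[:2]:
        r=cv2.minAreaRect(np.argwhere(d["region"])[:,::-1].astype(np.float32)); b=cv2.boxPoints(r)
        print(t,d["confidence"],r, back(b,78 if t=="dial" else 42,c)[:,:2].round(1).tolist())
E
```

```text
[ 494.1597819  -316.63015089  178.81198847] [-0.695  0.451 -0.196  0.928 -0.    -0.261]
tool shift cm [ 0.04  0.13 11.18] rz 0.1 curyaw 155.1 tilt [-0.003  0.002 -1.   ]
dial 0.95 ((320.5, 230.0), (110.0, 33.0), 90.0) [[446.8, -303.7], [455.1, -285.8], [520.0, -314.8], [510.9, -334.3]]
dialbox 0.81 ((321.81982421875, 230.81463623046875), (163.1101837158203, 160.38143920898438), 87.79740142822266) [[417.5, -340.6], [459.6, -240.1], [575.5, -280.1], [528.0, -395.0]]
```

View pics/w3.png

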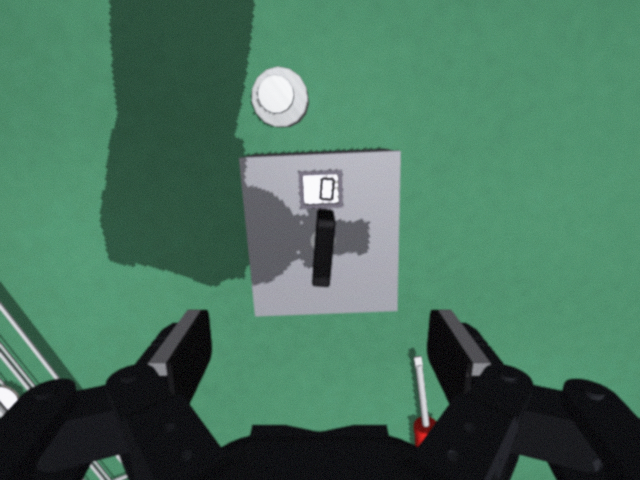

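The window (centred at about (321,189)) shows "0" shifted right to (327,188), so the joint is a little above 0. The knob's top face runs from (325,219) to (321,287).

```bash
python3 - <<'E'
from h import *
f=np.load("pics/w3c.npz"); c=[f[k] for k in f]
from scipy.optimize import least_squares
px=np.array([(241,157),(401,150),(398,311),(254,316)],float)
L=np.array([(-60,55),(-60,-55),(60,-55),(60,55)])
def box(p,L,z): 
    a=p[2]; return np.c_[p[0]+L@[np.cos(a),-np.sin(a)],p[1]+L@[np.sin(a),np.cos(a)],np.full(len(L),z)]
for LL in (L,L[[1,0,3,2]]):
    r=least_squares(lambda p:(proj(box(p,LL,42),c)-px).ravel(),[494,-315,-.39]); print("box",r.x[:2].round(1),np.degrees(r.x[2]).round(1),r.fun.round(1))
im=cv2.imread("pics/w3.png",0)
kp=np.array([(317,219),(334,219),(330,287),(313,287)],float)
w=back(kp,78,c)[:,:2]; print(w.round(1).tolist(),w.mean(0).round(1))
d=(w[2]+w[3]-w[0]-w[1]); print("knob yaw",np.degrees(np.arctan2(d[1],d[0])).round(1),np.hypot(*d)/2)
m=np.array([(299,170),(342,170),(343,206),(300,208)]); print("win",back(m,42,c)[:,:2].mean(0).round(1),"zero",back([(327,188)],42,c)[:,:2].round(1))
E
```

```text
box [ 503.6 -316.4] -30.4 [ 170.5   15.6 -148.7    6.8 -152.6    3.5  131.7   10.7]
box [ 497.3 -313.6] -22.7 [-0.9  0.1  0.4  0.9 -0.8 -0.6  1.4 -0.8]
[[474.5, -308.0], [478.9, -298.5], [519.4, -319.5], [514.7, -329.6]] [ 496.9 -313.9]
knob yaw -27.9 45.611700815733336
win [ 463.6 -300. ] zero [[ 464.8 -296. ]]
```

Call:
move_arm(
  motion=[
    {"x": -0.15, "y": 0.35, "z": 3, "rx": 0, "ry": 0, "rz": 3, "gripper": 5},
    {"x": 0, "y": 0, "z": 3, "rx": 0, "ry": 0, "rz": 0, "gripper": 5},
    {"x": 0, "y": 0, "z": 2.5, "rx": 0, "ry": 0, "rz": 0, "gripper": 5},
    {"x": 0, "y": 0, "z": 1.5, "rx": 0, "ry": 0, "rz": 0, "gripper": 5},
    {"x": 0, "y": 0, "z": 1, "rx": 0, "ry": 0, "rz": 0, "gripper": 5},
    {"x": 0, "y": 0, "z": 0, "rx": 0, "ry": 0, "rz": 0, "gripper": 5},
    {"x": 0, "y": 0, "z": 0, "rx": 0, "ry": 0, "rz": 0, "gripper": 0.8},
    {"x": 0, "y": 0, "z": 0, "rx": 0, "ry": 0, "rz": 0, "gripper": 0.8},
    {"x": 0, "y": 0, "z": 0, "rx": 0, "ry": 0, "rz": 0, "gripper": 0.8},
    {"x": 0, "y": 0, "z": 0, "rx": 0, "ry": 0, "rz": 0, "gripper": 0.8},
  ],
  grip_force=30,
)

```text
time: 5.5
eef_pos: [499.0, -315.8, 71.3]
orientation: [0.0, 0.24, 0.971, -0.002]
contact_force: [-2.8, -4.0, 3.3]
finger_gap: 11.6
gripper_force: 35.5
```

```bash
python3 - <<'E'
from h import *
s=observe();print(s["eef_pos"],s["finger_gap"],s["contact_force"],s["joint_positions"].round(3))
plan([497,-314,67],152)
E
```

```text
[ 498.96634774 -315.80879084   71.31408073] 11.647726976226593 [-2.80963796 -3.98735783  3.3406239 ] [-0.688  0.569 -0.309  0.69  -0.003 -0.202]
tool shift cm [0.26 0.07 0.43] rz 0.2 curyaw 152.2 tilt [ 0.    -0.003 -1.   ]
```

Call:
move_arm(
  motion=[
    {"x": 0, "y": 0, "z": 0, "rx": 0, "ry": 0, "rz": 0, "gripper": 2.5},
    {"x": 0, "y": 0, "z": 0, "rx": 0, "ry": 0, "rz": 0, "gripper": 2.5},
    {"x": 0.25, "y": -0.1, "z": 0.2, "rx": 0, "ry": 0, "rz": 0, "gripper": 2.5},
    {"x": 0, "y": 0, "z": 0, "rx": 0, "ry": 0, "rz": 0, "gripper": 0.8},
    {"x": 0, "y": 0, "z": 0, "rx": 0, "ry": 0, "rz": 0, "gripper": 0.8},
    {"x": 0, "y": 0, "z": 0, "rx": 0, "ry": 0, "rz": 0, "gripper": 0.8},
  ],
)

```text
time: 6.25
eef_pos: [495.4, -314.0, 68.0]
orientation: [-0.001, 0.24, 0.971, -0.0]
contact_force: [-4.7, -2.1, -2.4]
finger_gap: 11.2
gripper_force: 35.0
```

Call:
move_arm(
  motion=[
    {"x": 0, "y": 0, "z": 0, "rx": 0, "ry": 0, "rz": 9, "gripper": 0.8},
    {"x": 0, "y": 0, "z": 0, "rx": 0, "ry": 0, "rz": 10, "gripper": 0.8},
    {"x": 0, "y": 0, "z": 0, "rx": 0, "ry": 0, "rz": 10, "gripper": 0.8},
    {"x": 0, "y": 0, "z": 0, "rx": 0, "ry": 0, "rz": 10, "gripper": 0.8},
    {"x": 0, "y": 0, "z": 0, "rx": 0, "ry": 0, "rz": 10, "gripper": 0.8},
    {"x": 0, "y": 0, "z": 0, "rx": 0, "ry": 0, "rz": 10, "gripper": 0.8},
    {"x": 0, "y": 0, "z": 0, "rx": 0, "ry": 0, "rz": 10, "gripper": 0.8},
  ],
)

```text
time: 7.12
eef_pos: [495.8, -313.9, 68.0]
orientation: [-0.0, 0.75, 0.662, -0.0]
contact_force: [-3.0, -2.4, -1.5]
finger_gap: 11.4
gripper_force: 34.9
```

```bash
python3 - <<'E'
from h import *
s=observe();print(s["eef_pos"],s["finger_gap"],s["contact_force"],s["torque"],s["joint_positions"].round(3))
plan([497,-314,67],152.2-138.5)
E
```

```text
[ 495.77619245 -313.89360622   67.9703411 ] 11.427593812101776 [-2.97107036 -2.43349192 -1.46862239] [-0.46740254  0.52134     0.03828907] [-6.900e-01  5.700e-01 -3.190e-01  6.830e-01 -1.000e-03  1.005e+00]
tool shift cm [0.   0.12 0.1 ] rz 69.2 curyaw 82.9 tilt [-0.001  0.    -1.   ]
```

Going well. Another 69.5° to go, then settle, release and rise.

Call:
move_arm(
  motion=[
    {"x": 0, "y": 0, "z": 0, "rx": 0, "ry": 0, "rz": 10, "gripper": 0.8},
    {"x": 0, "y": 0, "z": 0, "rx": 0, "ry": 0, "rz": 10, "gripper": 0.8},
    {"x": 0, "y": 0, "z": 0, "rx": 0, "ry": 0, "rz": 10, "gripper": 0.8},
    {"x": 0, "y": 0, "z": 0, "rx": 0, "ry": 0, "rz": 10, "gripper": 0.8},
    {"x": 0, "y": 0, "z": 0, "rx": 0, "ry": 0, "rz": 10, "gripper": 0.8},
    {"x": 0, "y": 0, "z": 0, "rx": 0, "ry": 0, "rz": 10, "gripper": 0.8},
    {"x": 0, "y": 0, "z": 0, "rx": 0, "ry": 0, "rz": 9.5, "gripper": 0.8},
    {"x": 0, "y": 0, "z": 0, "rx": 0, "ry": 0, "rz": 0, "gripper": 0.8},
    {"x": 0, "y": 0, "z": 0, "rx": 0, "ry": 0, "rz": 0, "gripper": 0.8},
    {"x": 0, "y": 0, "z": 0, "rx": 0, "ry": 0, "rz": 0, "gripper": 0.8},
    {"x": 0, "y": 0, "z": 0, "rx": 0, "ry": 0, "rz": 0, "gripper": 4},
    {"x": 0, "y": 0, "z": 0, "rx": 0, "ry": 0, "rz": 0, "gripper": 5},
  ],
)

```text
time: 8.62
eef_pos: [497.1, -313.4, 68.8]
orientation: [-0.0, 0.993, 0.12, 0.001]
contact_force: [0.9, -0.6, -0.4]
finger_gap: 47.3
gripper_force: 0.0
```

Call:
move_arm(
  motion=[
    {"x": 0, "y": 0, "z": -2, "rx": 0, "ry": 0, "rz": 0, "gripper": 5},
    {"x": 0, "y": 0, "z": -4, "rx": 0, "ry": 0, "rz": 0, "gripper": 8},
    {"x": 0, "y": 0, "z": -4, "rx": 0, "ry": 0, "rz": 0, "gripper": 8},
    {"x": -2, "y": 0, "z": -4, "rx": 0, "ry": 0, "rz": 0, "gripper": 8},
    {"x": -3, "y": 0, "z": 0, "rx": 0, "ry": 0, "rz": 0, "gripper": 8},
    {"x": 0, "y": 0, "z": 0, "rx": 0, "ry": 0, "rz": 0, "gripper": 8},
  ],
)

```text
time: 9.38
eef_pos: [447.0, -325.7, 209.4]
orientation: [0.0, 0.993, 0.119, 0.001]
contact_force: [0.9, 0.3, 0.3]
finger_gap: 80.2
gripper_force: 0.0
```

```bash
python3 - <<'E'
from h import *
s=observe();print(s["eef_pos"],s["joint_positions"].round(3))
im=get_image("wrist"); c=cam("wrist")
q=proj([[496,-314,50]],c)[0]; print(q); u,v=np.clip(q.astype(int),[130,110],[510,370])
cv2.imwrite("pics/w4.png",cv2.resize(im[v-110:v+110,u-130:u+130,::-1],None,fx=2.5,fy=2.5)); print(u,v)
np.savez("pics/w4c.npz",*c)
plan([496,-314,200],0)
E
```

```text
[ 446.98724603 -325.68492118  209.37758801] [-7.64e-01  3.61e-01 -2.51e-01  9.58e-01  1.00e-03  2.14e+00]
[320.29692108 165.66774282]
320 165
tool shift cm [4.97 0.02 0.9 ] rz 13.7 curyaw 13.7 tilt [ 0.001  0.    -1.   ]
```

View pics/w4.png

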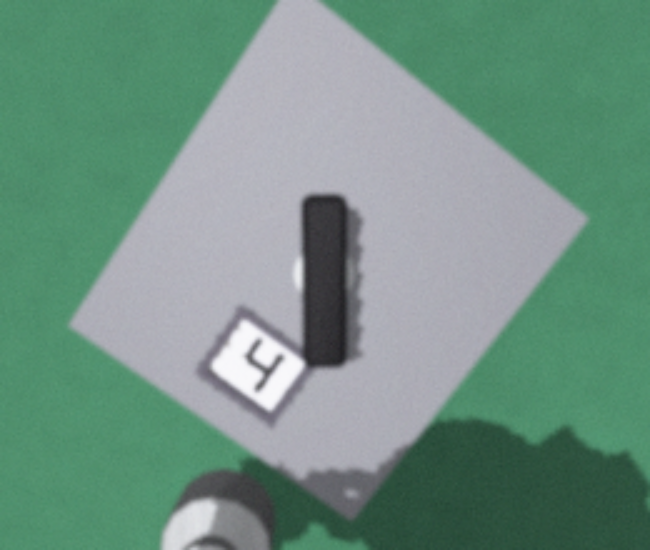

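The window shows "4", close to centred at (256,366) in the crop, and the knob lies vertical at (325,280). The dial is therefore set to about 2.51 rad. Next I'll go to the sled.

Call:
move_arm(
  motion=[
    {"x": 0, "y": 0, "z": -1, "rx": 0, "ry": 0, "rz": -10.5, "gripper": 8},
    {"x": 0, "y": 0, "z": -1, "rx": 0, "ry": 0, "rz": -10.5, "gripper": 8},
    {"x": 0, "y": 0, "z": -1, "rx": 0, "ry": 0, "rz": -10.5, "gripper": 8},
    {"x": 0, "y": 0, "z": -1, "rx": 0, "ry": 0, "rz": -10.5, "gripper": 8},
    {"x": 0, "y": 0, "z": 0, "rx": 0, "ry": 0, "rz": -10.5, "gripper": 8},
    {"x": 0, "y": 0, "z": 0, "rx": 0, "ry": 0, "rz": -10.5, "gripper": 8},
    {"x": 0, "y": 0, "z": 0, "rx": 0, "ry": 0, "rz": -10.5, "gripper": 8},
  ],
)

```text
time: 10.3
eef_pos: [448.6, -325.1, 247.8]
orientation: [-0.0, 0.722, 0.692, 0.001]
contact_force: [0.2, 0.5, 0.1]
finger_gap: 80.2
gripper_force: 0.0
```

Call:
move_arm(
  motion=[
    {"x": 5.7, "y": -0.14, "z": 0, "rx": 0, "ry": 0, "rz": 0, "gripper": 8},
    {"x": 5.7, "y": -0.14, "z": 0, "rx": 0, "ry": 0, "rz": 0, "gripper": 8},
    {"x": 5.7, "y": -0.14, "z": 0, "rx": 0, "ry": 0, "rz": 0, "gripper": 8},
    {"x": 5.7, "y": -0.14, "z": 0, "rx": 0, "ry": 0, "rz": 0, "gripper": 8},
    {"x": 5.7, "y": -0.14, "z": 0, "rx": 0, "ry": 0, "rz": 0, "gripper": 8},
    {"x": 5.7, "y": -0.14, "z": 0, "rx": 0, "ry": 0, "rz": 0, "gripper": 8},
    {"x": 5.7, "y": -0.14, "z": 0, "rx": 0, "ry": 0, "rz": 0, "gripper": 8},
    {"x": 5.7, "y": -0.14, "z": 0, "rx": 0, "ry": 0, "rz": 0, "gripper": 8},
    {"x": 5.7, "y": -0.14, "z": 0, "rx": 0, "ry": 0, "rz": 0, "gripper": 8},
    {"x": 5.7, "y": -0.14, "z": 0, "rx": 0, "ry": 0, "rz": 0, "gripper": 8},
    {"x": 5.7, "y": -0.14, "z": 0, "rx": 0, "ry": 0, "rz": 0, "gripper": 8},
    {"x": 5.7, "y": -0.14, "z": 0, "rx": 0, "ry": 0, "rz": 0, "gripper": 8},
  ],
)

```text
time: 11.8
eef_pos: [463.6, 361.5, 247.9]
orientation: [-0.0, 0.724, 0.69, 0.0]
contact_force: [0.9, -1.1, -0.6]
finger_gap: 79.7
gripper_force: 0.0
```

Call:
move_arm(
  motion=[
    {"x": 0, "y": 0, "z": 1, "rx": 0, "ry": 0, "rz": -10.5, "gripper": 8},
    {"x": 0, "y": 0, "z": 1, "rx": 0, "ry": 0, "rz": -10.5, "gripper": 8},
    {"x": 0, "y": 0, "z": 1, "rx": 0, "ry": 0, "rz": -10.5, "gripper": 8},
    {"x": 0, "y": 0, "z": 1, "rx": 0, "ry": 0, "rz": -10.5, "gripper": 8},
    {"x": 0, "y": 0, "z": 0, "rx": 0, "ry": 0, "rz": 0, "gripper": 8},
  ],
)

```text
time: 12.42
eef_pos: [463.2, 358.9, 207.1]
orientation: [-0.001, 0.429, 0.903, -0.001]
contact_force: [-0.8, -0.6, -0.4]
finger_gap: 79.8
gripper_force: 0.0
```

```bash
python3 - <<'E'
from h import *
s=observe();print(s["eef_pos"],s["joint_positions"].round(3))
plan([464,357,200],0)
im=get_image("wrist"); c=cam("wrist"); cv2.imwrite("pics/w5.png",im[:,:,::-1]); np.savez("pics/w5c.npz",*c)
for t in ["sled","round_holder","disc_stack"]:
    for d in regions_of("wrist",t)[:2]:
        r=cv2.minAreaRect(np.argwhere(d["region"])[:,::-1].astype(np.float32)); print(t,round(d["confidence"],2),r)
E
```

```text
[463.19959958 358.94079411 207.05538339] [ 5.33e-01  4.24e-01 -1.60e-01  9.88e-01  1.00e-03  1.42e+00]
tool shift cm [-0.2  -0.06  0.71] rz -50.8 curyaw 129.2 tilt [-0.002 -0.    -1.   ]
sled 0.71 ((322.0, 226.0), (60.0, 52.0), 90.0)
sled 0.56 ((169.01907348632812, 458.81494140625), (30.15999984741211, 143.19297790527344), 81.49542236328125)
round_holder 0.89 ((213.59715270996094, 260.17633056640625), (57.645851135253906, 76.1327133178711), 64.72228240966797)
disc_stack 0.62 ((303.5, 310.0), (38.0, 33.0), 90.0)
disc_stack 0.38 ((321.9999694824219, 226.0), (59.99999237060547, 49.99999237060547), 90.0)
```

View pics/w5.png

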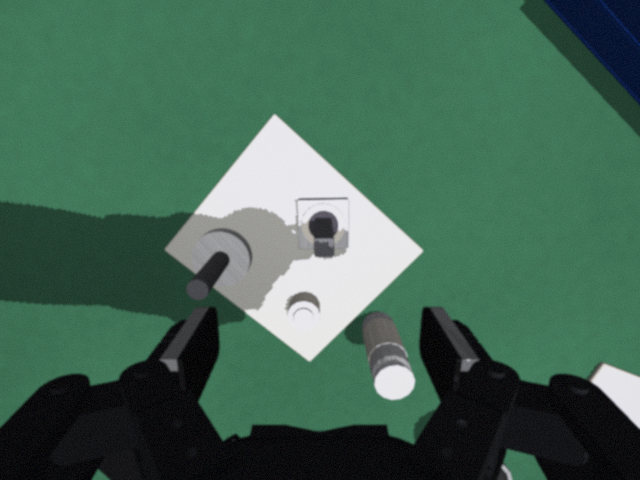

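The sled's base has corners at about (297,199), (349,198) and (349,250), nearly aligned with the tool, and its post top is at (324,247). The spare holder is at (198,288) and the can at (393,380), both clear of the fingers.

```bash
python3 - <<'E'
from h import *
f=np.load("pics/w5c.npz"); c=[f[k] for k in f]
im=cv2.imread("pics/w5.png"); cv2.imwrite("pics/w5c.png",cv2.resize(im[180:275,265:385],None,fx=6,fy=6,interpolation=cv2.INTER_CUBIC))
w=back([(297,199),(349,198)],16,c)[:,:2]; d=w[1]-w[0]; print(w.round(1).tolist(),np.hypot(*d),np.degrees(np.arctan2(d[1],d[0])))
print("post top",back([(324,247)],82,c).round(1),"diag centre from corner 0,1", w.mean(0))
E
```

```text
[[437.4, 362.2], [471.1, 390.8]] 44.22225806164396 40.201641608076564
post top [[468.5 359.2  82. ]] diag centre from corner 0,1 [454.25084329 376.49237006]
```

View pics/w5c.png

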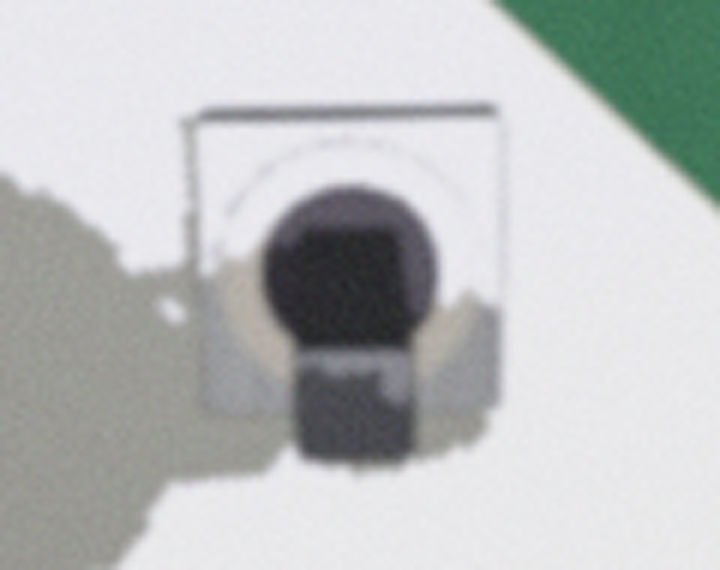

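Both estimates put the sled at (468.5, 359.4), with a yaw 1° off the tool's. I'll descend to 58 mm above the sled's base and grip.

Call:
move_arm(
  motion=[
    {"x": -0.3, "y": 0.44, "z": 2, "rx": 0, "ry": 0, "rz": -1, "gripper": 5},
    {"x": 0, "y": 0, "z": 3, "rx": 0, "ry": 0, "rz": 0, "gripper": 5},
    {"x": 0, "y": 0, "z": 3, "rx": 0, "ry": 0, "rz": 0, "gripper": 5},
    {"x": 0, "y": 0, "z": 3, "rx": 0, "ry": 0, "rz": 0, "gripper": 5},
    {"x": 0, "y": 0, "z": 2, "rx": 0, "ry": 0, "rz": 0, "gripper": 5},
    {"x": 0, "y": 0, "z": 1.5, "rx": 0, "ry": 0, "rz": 0, "gripper": 5},
    {"x": 0, "y": 0, "z": 0, "rx": 0, "ry": 0, "rz": 0, "gripper": 3},
    {"x": 0, "y": 0, "z": 0, "rx": 0, "ry": 0, "rz": 0, "gripper": 1},
    {"x": 0, "y": 0, "z": 0, "rx": 0, "ry": 0, "rz": 0, "gripper": 1},
    {"x": 0, "y": 0, "z": 0, "rx": 0, "ry": 0, "rz": 0, "gripper": 1},
    {"x": 0, "y": 0, "z": 0, "rx": 0, "ry": 0, "rz": 0, "gripper": 1},
  ],
  grip_force=40,
)

```text
time: 14.0
eef_pos: [469.4, 358.8, 63.4]
orientation: [0.0, 0.421, 0.907, 0.0]
contact_force: [0.1, -0.2, 0.5]
finger_gap: 13.2
gripper_force: 42.5
```

```bash
python3 - <<'E'
from h import *
s=observe();print(s["eef_pos"],s["finger_gap"],s["contact_force"],s["joint_positions"].round(3))
plan([468.5,359.4,62],130.2)
E
```

```text
[469.38049725 358.77558902  63.4342829 ] 13.185060366581666 [ 0.08358928 -0.18257666  0.52695783] [ 0.528  0.581 -0.312  0.678  0.     1.397]
tool shift cm [ 0.1  -0.03  0.14] rz 0.0 curyaw 130.2 tilt [ 0.  0. -1.]
```

Call:
move_arm(
  motion=[
    {"x": 0, "y": 0, "z": -2, "rx": 0, "ry": 0, "rz": 0, "gripper": 1},
    {"x": 0, "y": 0, "z": -4, "rx": 0, "ry": 0, "rz": 0, "gripper": 1},
    {"x": 0, "y": 0, "z": -5, "rx": 0, "ry": 0, "rz": -9, "gripper": 1},
    {"x": 0, "y": 0, "z": -5, "rx": 0, "ry": 0, "rz": -9, "gripper": 1},
    {"x": 0, "y": 0, "z": -1, "rx": 0, "ry": 0, "rz": -9, "gripper": 1},
    {"x": 0, "y": 0, "z": 0, "rx": 0, "ry": 0, "rz": -8.8, "gripper": 1},
  ],
)

```text
time: 14.75
eef_pos: [470.1, 359.2, 235.1]
orientation: [0.001, 0.119, 0.993, 0.001]
contact_force: [0.8, 0.2, -3.1]
finger_gap: 13.6
gripper_force: 42.3
```

Call:
move_arm(
  motion=[
    {"x": -1.5, "y": -3, "z": 0, "rx": 0, "ry": 0, "rz": 0, "gripper": 1},
    {"x": -2.4, "y": -4.4, "z": 0, "rx": 0, "ry": 0, "rz": 0, "gripper": 1},
    {"x": -2.4, "y": -4.4, "z": 0, "rx": 0, "ry": 0, "rz": 0, "gripper": 1},
    {"x": -2.4, "y": -4.4, "z": 0, "rx": 0, "ry": 0, "rz": 0, "gripper": 1},
    {"x": -2.4, "y": -4.4, "z": 0, "rx": 0, "ry": 0, "rz": 0, "gripper": 1},
    {"x": -2.4, "y": -4.4, "z": 0, "rx": 0, "ry": 0, "rz": 0, "gripper": 1},
    {"x": -2.4, "y": -4.4, "z": 0, "rx": 0, "ry": 0, "rz": 0, "gripper": 1},
    {"x": -1, "y": -1.5, "z": 0, "rx": 0, "ry": 0, "rz": 0, "gripper": 1},
    {"x": 0, "y": 0, "z": 0, "rx": 0, "ry": 0, "rz": 0, "gripper": 1},
  ],
)

```text
time: 15.88
eef_pos: [558.8, 17.4, 233.2]
orientation: [-0.0, 0.123, 0.992, 0.0]
contact_force: [0.2, -0.2, -1.8]
finger_gap: 13.1
gripper_force: 42.4
```

```bash
python3 - <<'E'
from h import *
s=observe();print(s["eef_pos"],s["finger_gap"],s["joint_positions"].round(3))
plan([462.6,20.8,80],166)
im=get_image("wrist"); c=cam("wrist"); cv2.imwrite("pics/w6.png",im[:,:,::-1]); np.savez("pics/w6c.npz",*c)
E
```

```text
[558.84607734  17.35668341 233.1534539 ] 13.119320425278847 [-1.01e-01  3.55e-01 -1.96e-01  1.02e+00  1.00e-03  1.45e-01]
tool shift cm [ 9.41 -2.02 15.32] rz -0.1 curyaw 165.9 tilt [-0.     0.001 -1.   ]
```

View pics/w6.png

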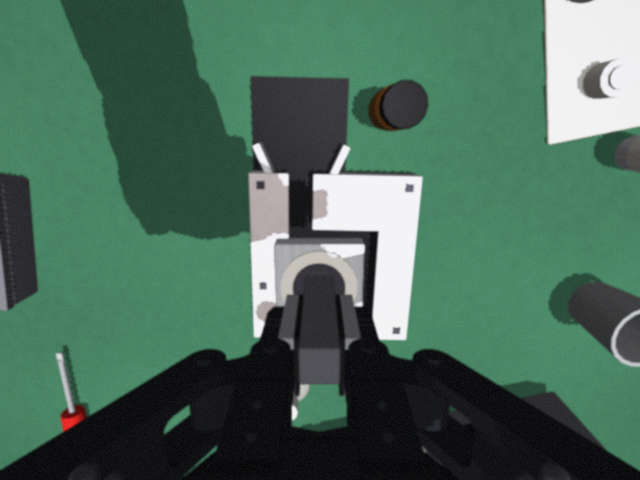

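The picture shows the cover corners at (249,173), (422,176), (407,340) and (254,339), with the slot mouth at x 289–313. The shelf's far corners are at (251,76) and (349,79). The sled hangs level, its base edge running from (275,239) to (364,239).

```bash
cat > fit.py <<'E'
from h import *
from scipy.optimize import least_squares
def fitfix(img,c,pts):
    g=cv2.cvtColor(cv2.imread(img),cv2.COLOR_BGR2GRAY)
    L=np.array([p[0] for p in pts],float); px=np.array([p[1] for p in pts],np.float32)
    sp=cv2.cornerSubPix(g,px.reshape(-1,1,2).copy(),(4,4),(-1,-1),(3,50,.01)).reshape(-1,2)
    sp=np.where(np.hypot(*(sp-px).T)[:,None]<3.5,sp,px)
    W=lambda p:np.c_[p[0]+L[:,:2]@[np.cos(p[2]),-np.sin(p[2])],p[1]+L[:,:2]@[np.sin(p[2]),np.cos(p[2])],L[:,2]]
    r=least_squares(lambda p:(proj(W(p),c)-sp).ravel(),[581,22,-.25],loss="soft_l1")
    print("fixture",r.x[:2].round(2),"yaw",np.degrees(r.x[2]).round(2)); print((proj(W(r.x),c)-sp).round(1).tolist())
    return r.x
E
python3 - <<'E'
from fit import *
f=np.load("pics/w6c.npz"); c=[f[k] for k in f]
pts=[((-60,-75,31),(249,173)),((-60,75,31),(422,176)),((100,75,31),(407,340)),((-60,-41,31),(289,173)),((-60,-19,31),(313,174)),((-11,-19,31),(313,232)),((-11,41,31),(378,232)),((-140,-75,8),(251,76)),((-140,10,8),(349,79)),((100,-75,31),(254,339))]
x=fitfix("pics/w6.png",c,pts); np.save("fix.npy",x)
# sled in hand
g=cv2.imread("pics/w6.png",0)
e=cv2.cornerSubPix(g,np.float32([[[275,239]],[[364,239]]]),(4,4),(-1,-1),(3,50,.01)).reshape(-1,2); print(e)
p,r=pose()
for z in (184,186,188): print(z,r.inv().apply(back(e,z,c)-p).round(1).tolist())
E
```

```text
fixture [583.26  26.33] yaw -15.21
[[-0.1, 0.2], [-0.2, 0.3], [0.1, 0.3], [-0.5, 0.7], [0.3, 0.6], [0.3, -0.0], [1.1, -0.4], [-0.7, -0.3], [0.2, -0.3], [-0.3, -2.0]]
[[276.35672 238.44849]
 [364.      239.     ]]
184 [[25.0, -19.6, 49.1], [24.7, 22.4, 49.1]]
186 [[25.6, -19.4, 47.1], [25.3, 22.2, 47.1]]
188 [[26.2, -19.2, 45.1], [25.9, 21.9, 45.1]]
```

The fit is excellent, with residuals under 1 px. The tool's x axis equals −fixture x and its y axis equals +fixture y after a 1.1° turn. I'll go over the apron and lower the sled.

Call:
move_arm(
  motion=[
    {"x": 0, "y": -0.5, "z": 0, "rx": 0, "ry": 0, "rz": 1.1, "gripper": 1},
    {"x": 3, "y": -0.5, "z": 0, "rx": 0, "ry": 0, "rz": 0, "gripper": 1},
    {"x": 4, "y": -0.5, "z": 2, "rx": 0, "ry": 0, "rz": 0, "gripper": 1},
    {"x": 2.4, "y": 0, "z": 4, "rx": 0, "ry": 0, "rz": 0, "gripper": 1},
    {"x": 0, "y": 0, "z": 4, "rx": 0, "ry": 0, "rz": 0, "gripper": 1},
    {"x": 0, "y": 0, "z": 4, "rx": 0, "ry": 0, "rz": 0, "gripper": 1},
    {"x": 0, "y": 0, "z": 1.5, "rx": 0, "ry": 0, "rz": 0, "gripper": 1},
    {"x": 0, "y": 0, "z": 0.5, "rx": 0, "ry": 0, "rz": 0, "gripper": 1},
    {"x": 0, "y": 0, "z": 0, "rx": 0, "ry": 0, "rz": 0, "gripper": 1},
    {"x": 0, "y": 0, "z": 0, "rx": 0, "ry": 0, "rz": 0, "gripper": 1},
  ],
)

```text
time: 17.18
eef_pos: [464.9, 28.2, 74.2]
orientation: [0.001, 0.131, 0.991, 0.0]
contact_force: [0.6, -0.3, -1.8]
finger_gap: 13.5
gripper_force: 42.2
```

```bash
cat > st.py <<'E'
from h import *
s=observe(); x=np.load("fix.npy"); c,sn=np.cos(x[2]),np.sin(x[2]); M=np.array([[c,sn],[-sn,c]])
p,r=pose(); a=r.as_matrix()
print("t",round(s["time"],2),"fix xy",(M@(p[:2]-x[:2])).round(1),"z",p[2].round(1),"yaw err",round(np.degrees(np.arctan2(a[1,0],a[0,0])-x[2])-180,2),"Ffix",(M@s["contact_force"][:2]).round(1),s["contact_force"][2].round(1),"gap",s["finger_gap"].round(1),"tilt",a[:,2].round(3),"T",s["torque"].round(2))
E
python3 st.py
```

```text
Traceback (most recent call last):
  File "st.py", line 4, in <module>
    print("t",round(s["time"],2),"fix xy",(M@(p[:2]-x[:2])).round(1),"z",p[2].round(1),"yaw err",round(np.degrees(np.arctan2(a[1,0],a[0,0])-x[2])-180,2),"Ffix",(M@s["contact_force"][:2]).round(1),s["contact_force"][2].round(1),"gap",s["finger_gap"].round(1),"tilt",a[:,2].round(3),"T",s["torque"].round(2))
                                                                                                                                                                                                                                         ^^^^^^^^^^^^^^^^^^^^^
AttributeError: 'float' object has no attribute 'round'
```

```bash
sed -i 's/s\["finger_gap"\].round(1)/round(s["finger_gap"],1)/' st.py; python3 st.py
```

```text
t 17.18 fix xy [-114.7  -29.3] z 74.2 yaw err 0.15 Ffix [ 0.7 -0.1] -1.8 gap 13.5 tilt [ 0.002 -0.    -1.   ] T [ 0.    0.03 -0.04]
```

Call:
move_arm(
  motion=[
    {"x": 0, "y": 0, "z": 0.3, "rx": 0, "ry": 0, "rz": 0, "gripper": 1},
    {"x": 0, "y": 0, "z": 0.2, "rx": 0, "ry": 0, "rz": 0, "gripper": 1},
    {"x": 0, "y": 0, "z": 0.1, "rx": 0, "ry": 0, "rz": 0, "gripper": 1},
    {"x": 0, "y": 0, "z": 0, "rx": 0, "ry": 0, "rz": 0, "gripper": 1},
  ],
)

```text
time: 17.68
eef_pos: [464.2, 27.9, 67.4]
orientation: [0.0, 0.131, 0.991, -0.0]
contact_force: [-1.0, -1.0, 1.9]
finger_gap: 13.5
gripper_force: 42.6
```

```bash
python3 st.py
```

```text
t 17.68 fix xy [-115.4  -29.7] z 67.4 yaw err 0.12 Ffix [-0.7 -1.3] 1.9 gap 13.5 tilt [ 0. -0. -1.] T [0.01 0.19 0.02]
```

Touchdown is exactly at the expected height. I'll ease up half a millimetre and slide in.

Call:
move_arm(
  motion=[
    {"x": -0.5, "y": 0, "z": -0.06, "rx": 0, "ry": 0, "rz": 0, "gripper": 1},
    {"x": -1, "y": 0, "z": 0, "rx": 0, "ry": 0, "rz": 0, "gripper": 1},
    {"x": -1, "y": 0, "z": 0, "rx": 0, "ry": 0, "rz": 0, "gripper": 1},
    {"x": -0.7, "y": 0, "z": 0, "rx": 0, "ry": 0, "rz": 0, "gripper": 1},
    {"x": -0.7, "y": 0, "z": 0, "rx": 0, "ry": 0, "rz": 0, "gripper": 1},
    {"x": -0.7, "y": 0, "z": 0, "rx": 0, "ry": 0, "rz": 0, "gripper": 1},
    {"x": -0.7, "y": 0, "z": 0, "rx": 0, "ry": 0, "rz": 0, "gripper": 1},
    {"x": -0.7, "y": 0, "z": 0, "rx": 0, "ry": 0, "rz": 0, "gripper": 1},
    {"x": 0, "y": 0, "z": 0, "rx": 0, "ry": 0, "rz": 0, "gripper": 1},
  ],
)

```text
time: 18.8
eef_pos: [522.8, 12.2, 67.9]
orientation: [0.0, 0.131, 0.991, 0.0]
contact_force: [0.1, 0.3, -1.6]
finger_gap: 13.5
gripper_force: 42.3
```

```bash
python3 st.py
```

```text
t 18.8 fix xy [-54.7 -29.5] z 67.9 yaw err 0.12 Ffix [0.1 0.3] -1.6 gap 13.5 tilt [ 0.001 -0.    -1.   ] T [ 0.01 -0.02  0.03]
```

Inside the mouth with no contact. On to corner1, still along −tool x.

Call:
move_arm(
  motion=[
    {"x": -0.8, "y": 0, "z": 0, "rx": 0, "ry": 0, "rz": 0, "gripper": 1},
    {"x": -0.8, "y": 0, "z": 0, "rx": 0, "ry": 0, "rz": 0, "gripper": 1},
    {"x": -0.8, "y": 0, "z": 0, "rx": 0, "ry": 0, "rz": 0, "gripper": 1},
    {"x": -0.8, "y": 0, "z": 0, "rx": 0, "ry": 0, "rz": 0, "gripper": 1},
    {"x": -0.8, "y": 0, "z": 0, "rx": 0, "ry": 0, "rz": 0, "gripper": 1},
    {"x": -0.8, "y": 0, "z": 0, "rx": 0, "ry": 0, "rz": 0, "gripper": 1},
    {"x": -0.6, "y": 0, "z": 0, "rx": 0, "ry": 0, "rz": 0, "gripper": 1},
    {"x": 0, "y": 0, "z": 0, "rx": 0, "ry": 0, "rz": 0, "gripper": 1},
  ],
)

```text
time: 19.8
eef_pos: [574.7, -1.8, 67.9]
orientation: [0.0, 0.131, 0.991, 0.0]
contact_force: [-0.5, -0.9, -2.5]
finger_gap: 13.4
gripper_force: 42.3
```

```bash
python3 st.py
```

```text
t 19.8 fix xy [ -0.9 -29.4] z 67.9 yaw err 0.12 Ffix [-0.2 -1. ] -2.5 gap 13.4 tilt [ 0. -0. -1.] T [-0.02  0.06  0.02]
```

Call:
move_arm(
  motion=[
    {"x": -0.05, "y": 0.6, "z": 0, "rx": 0, "ry": 0, "rz": 0, "gripper": 1},
    {"x": 0, "y": 0.8, "z": 0, "rx": 0, "ry": 0, "rz": 0, "gripper": 1},
    {"x": 0, "y": 0.8, "z": 0, "rx": 0, "ry": 0, "rz": 0, "gripper": 1},
    {"x": 0, "y": 0.8, "z": 0, "rx": 0, "ry": 0, "rz": 0, "gripper": 1},
    {"x": 0, "y": 0.8, "z": 0, "rx": 0, "ry": 0, "rz": 0, "gripper": 1},
    {"x": 0, "y": 0.8, "z": 0, "rx": 0, "ry": 0, "rz": 0, "gripper": 1},
    {"x": 0, "y": 0.8, "z": 0, "rx": 0, "ry": 0, "rz": 0, "gripper": 1},
    {"x": 0, "y": 0.5, "z": 0, "rx": 0, "ry": 0, "rz": 0, "gripper": 1},
    {"x": 0, "y": 0, "z": 0, "rx": 0, "ry": 0, "rz": 0, "gripper": 1},
  ],
)

```text
time: 20.92
eef_pos: [590.1, 55.5, 67.8]
orientation: [0.0, 0.131, 0.991, -0.0]
contact_force: [-0.1, 0.2, -1.7]
finger_gap: 13.5
gripper_force: 42.3
```

```bash
python3 st.py
```

```text
t 20.93 fix xy [-1. 30.] z 67.8 yaw err 0.16 Ffix [-0.1  0.2] -1.7 gap 13.5 tilt [ 0. -0. -1.] T [ 0.01 -0.04 -0.01]
```

Corner2 is reached. Now the last leg to the stop, slower at the end.

Call:
move_arm(
  motion=[
    {"x": -0.6, "y": 0, "z": 0, "rx": 0, "ry": 0, "rz": 0, "gripper": 1},
    {"x": -0.8, "y": 0, "z": 0, "rx": 0, "ry": 0, "rz": 0, "gripper": 1},
    {"x": -0.8, "y": 0, "z": 0, "rx": 0, "ry": 0, "rz": 0, "gripper": 1},
    {"x": -0.8, "y": 0, "z": 0, "rx": 0, "ry": 0, "rz": 0, "gripper": 1},
    {"x": -0.8, "y": 0, "z": 0, "rx": 0, "ry": 0, "rz": 0, "gripper": 1},
    {"x": -0.8, "y": 0, "z": 0, "rx": 0, "ry": 0, "rz": 0, "gripper": 1},
    {"x": -0.8, "y": 0, "z": 0, "rx": 0, "ry": 0, "rz": 0, "gripper": 1},
    {"x": -0.7, "y": 0, "z": 0, "rx": 0, "ry": 0, "rz": 0, "gripper": 1},
    {"x": -0.3, "y": 0, "z": 0, "rx": 0, "ry": 0, "rz": 0, "gripper": 1},
    {"x": -0.3, "y": 0, "z": 0, "rx": 0, "ry": 0, "rz": 0, "gripper": 1},
    {"x": 0, "y": 0, "z": 0.06, "rx": 0, "ry": 0, "rz": 0, "gripper": 1},
    {"x": 0, "y": 0, "z": 0, "rx": 0, "ry": 0, "rz": 0, "gripper": 1},
  ],
)

```text
time: 22.42
eef_pos: [654.9, 37.7, 67.5]
orientation: [0.0, 0.131, 0.991, -0.0]
contact_force: [0.8, -0.6, -1.1]
finger_gap: 13.6
gripper_force: 42.4
```

```bash
python3 st.py
```

```text
t 22.43 fix xy [66.1 29.8] z 67.5 yaw err 0.13 Ffix [ 1.  -0.3] -1.1 gap 13.6 tilt [ 0. -0. -1.] T [-0.07 -0.17  0.  ]
```

Call:
move_arm(
  motion=[
    {"x": -0.1, "y": 0, "z": 0.03, "rx": 0, "ry": 0, "rz": 0, "gripper": 1},
    {"x": -0.1, "y": 0, "z": 0, "rx": 0, "ry": 0, "rz": 0, "gripper": 1},
    {"x": -0.1, "y": 0, "z": 0, "rx": 0, "ry": 0, "rz": 0, "gripper": 1},
    {"x": 0, "y": 0, "z": 0, "rx": 0, "ry": 0, "rz": 0, "gripper": 1},
  ],
)

```text
time: 22.92
eef_pos: [656.4, 37.3, 67.5]
orientation: [-0.001, 0.131, 0.991, 0.0]
contact_force: [-4.5, -1.2, 6.4]
finger_gap: 13.5
gripper_force: 43.3
```

```bash
python3 st.py
```

```text
t 22.93 fix xy [67.7 29.8] z 67.5 yaw err 0.15 Ffix [-4.1 -2.3] 6.4 gap 13.5 tilt [-0.002  0.    -1.   ] T [ 0.13  1.04 -0.04]
```

Call:
move_arm(
  motion=[
    {"x": -0.1, "y": 0, "z": -0.03, "rx": 0, "ry": 0, "rz": 0, "gripper": 1},
    {"x": 0, "y": 0, "z": 0, "rx": 0, "ry": 0, "rz": 0, "gripper": 1},
  ],
)

```text
time: 23.18
eef_pos: [656.6, 37.3, 67.5]
orientation: [-0.002, 0.131, 0.991, 0.0]
contact_force: [-5.7, 1.4, 6.8]
finger_gap: 13.6
gripper_force: 43.4
```

```bash
python3 st.py
```

```text
t 23.18 fix xy [67.9 29.8] z 67.5 yaw err 0.15 Ffix [-5.8 -0.2] 6.8 gap 13.6 tilt [-0.004  0.001 -1.   ] T [0.23 1.37 0.  ]
```

It is firmly against the stop: the command moved 1 mm, the sled 0.2 mm. I'll unload the push, release and rise.

Call:
move_arm(
  motion=[
    {"x": 0.15, "y": 0, "z": 0, "rx": 0, "ry": 0, "rz": 0, "gripper": 1},
    {"x": 0, "y": 0, "z": 0, "rx": 0, "ry": 0, "rz": 0, "gripper": 1},
    {"x": 0, "y": 0, "z": 0, "rx": 0, "ry": 0, "rz": 0, "gripper": 2},
    {"x": 0, "y": 0, "z": 0, "rx": 0, "ry": 0, "rz": 0, "gripper": 3.5},
    {"x": 0, "y": 0, "z": 0, "rx": 0, "ry": 0, "rz": 0, "gripper": 4},
    {"x": 0, "y": 0, "z": -1, "rx": 0, "ry": 0, "rz": 0, "gripper": 4},
    {"x": 0, "y": 0, "z": -2, "rx": 0, "ry": 0, "rz": 0, "gripper": 4},
    {"x": 0, "y": 0, "z": -4, "rx": 0, "ry": 0, "rz": 0, "gripper": 4},
    {"x": 0, "y": 0, "z": -5, "rx": 0, "ry": 0, "rz": 0, "gripper": 4},
    {"x": 0, "y": 0, "z": -4, "rx": 0, "ry": 0, "rz": 0, "gripper": 4},
    {"x": 0, "y": 0, "z": 0, "rx": 0, "ry": 0, "rz": 0, "gripper": 4},
    {"x": 0, "y": 0, "z": 0, "rx": 0, "ry": 0, "rz": 0, "gripper": 4},
  ],
)

```text
time: 24.68
eef_pos: [657.0, 37.1, 227.3]
orientation: [0.0, 0.131, 0.991, -0.0]
contact_force: [-0.0, 0.5, -0.2]
finger_gap: 39.7
gripper_force: 0.0
```

```bash
python3 st.py; python3 - <<'E'
from h import *
im=get_image("wrist"); c=cam("wrist"); x=np.load("fix.npy")
t=get_image("top")[200:320,420:560]
a=cv2.resize(im[90:390,120:520],(800,600)); b=cv2.resize(t,(280,240)); a[360:,:280]=b
cv2.imwrite("pics/w7.png",a[:,:,::-1]); np.savez("pics/w7c.npz",*c)
cc,s=np.cos(x[2]),np.sin(x[2])
for d in (0,5): 
  l=np.array([66-d,30]); q=proj([[x[0]+cc*l[0]-s*l[1],x[1]+s*l[0]+cc*l[1],86]],c)[0]; print("expected post top (crop px)",(q-[120,90])*2)
E
```

```text
t 24.68 fix xy [68.3 29.8] z 227.3 yaw err 0.13 Ffix [-0.2  0.5] -0.2 gap 39.7 tilt [ 0. -0. -1.] T [-0.02  0.01 -0.02]
expected post top (crop px) [396.80816639 288.71487423]
expected post top (crop px) [396.82961715 275.48241381]
```

View pics/w7.png

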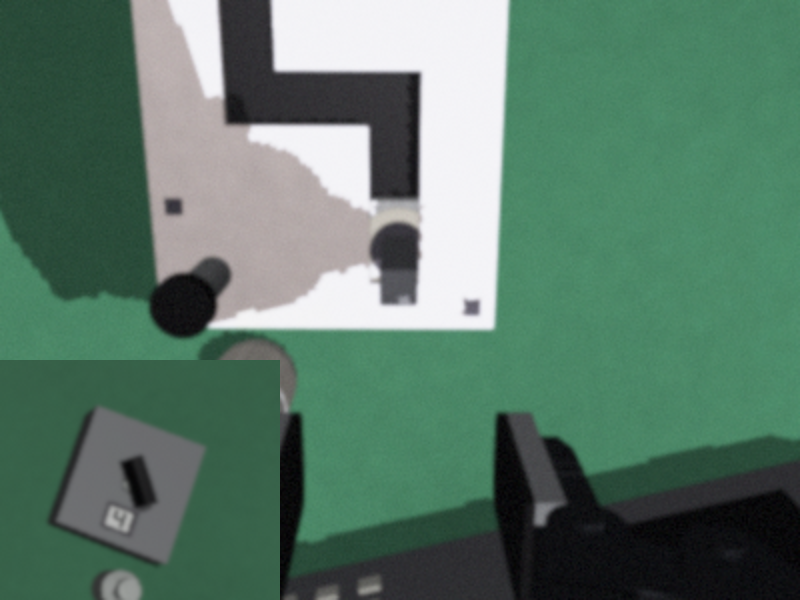

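The sled stands upright in the last leg with its post top at about (398,287), against an expected (397,289) for home. The inset still shows the 4 in the window, so I'll hand in.

```bash
python3 -c "
from bench import *
print(hand_in())"
```

```text
the job is handed in; nothing more can be done
None
```

I turned the dial to 4 and slid the sled upright through the track to the end stop, let go of it there, and handed the job in at about 25 s; the hand-in call gave no verdict.

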